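# Shut and latch the test guard

### The arm

A 7-joint arm with a two-finger parallel gripper is mounted at the origin on a cart in front of the work surface, level with it; the furniture and walls round the work are solid. World frame = base frame: x ahead of the robot, y to its left, z up, the work surface at z = 0. Lengths are in m, angles in rad, forces in N, time in s.
With the tool pointing down it reaches from about 0.425 to 1.025 m from the base axis. Payload 9.4 kg.
Tool frame: the origin (TCP) lies midway between the tips of the shut fingers; the grasp point (between the pads) lies 19 mm behind it (bot.grasp_offset is the distance from the TCP to the grasp point, in m); z points along the fingers, y is the line along which they close (so a half turn about z gives the same grasp; the last joint's range is limited). The gripper opens to 93 mm and grips with 3 to 60 N. Pads are 15 mm wide; open, the fingers measure 128 mm over their backs; the gripper's body (75 mm by 188 mm) begins 65 mm behind the grasp point.
Start: joints at [1.038, 0.599, -0.003, 1.599, 0.002, 0.943, -0.08], TCP at [0.319, -0.651, 0.219] pointing down, gripper open.
Joint ranges: [-2.57, 2.57], [-0.35, 1.97], [-1.29, 1.29], [0.11, 2.56], [-1.05, 4.19], [0.11, 1.86], [-2.63, 2.63]. Speed limits (rad/s): [2.22, 2.22, 3.01, 3.01, 3.14, 3.14, 3.14].

### API

Orientations are given as a unit quaternion [x, y, z, w].
In Python, from station import bot gives the robot as it stands.
- The arm moves only by the tool step_arm, never from a script. Its argument "commands" is a list that holds one entry, the list of rows, each a list of 7 numbers: the shift along the tool's x, y, z in units of 60 mm (1.0 is 60 mm), then the turn, a rotation vector about the tool's x, y, z in units of 8 degrees (1.0 is 8 degrees), then the opening, from 0 (shut) to 1 (fully open). A call has 1 to 20 rows; each row shifts and turns the commanded pose from where the row before left it, along the tool's axes as they then stand; what a row does not reach is not made up. A row lasts 1/8 s, in which the tool goes at most 62.5 mm and 10.7 degrees, less where a joint would pass 70% of its speed; a pose out of reach is approached as far as the arm can. A call is refused whole if a number of a shift passes 1 or a number of a turn 1, either way. A call with a gripper value outside its range is refused whole. The fingers move at their own pace and stop on an object; "force" is the grip in N (left out, the last holds). Time passes only in rows, so rows that do not move let the fingers close. It gives the time, the measured TCP pose, the force, the opening and the grip force at its end, in the units of the state.
- bot.observe(): the state, without advancing time (a new reading comes with each control period).
- bot.snapshot(name): name is "side" or "top"; returns the picture (384x512x3 uint8, blue, green, red); there is no depth.
- bot.calibration(name): a dict with "K" (3x3 intrinsics, pixels), "position" and "attitude" of the camera in the world. Camera axes: x right, y up, looking along -z (the intrinsics and any distortion apply to the point x, -y, -z); pixel columns grow to the right and rows downward; lengths in m; the calibration is good to about 2 mm. A picture is of the moment at which its call begins. calibration takes no time and is no camera call.
- bot.job_done(): hands the job in; it is judged then, once.
The state is a dict: "clock": time; "joint_positions": joint angles; "qd": joint speeds; "effort": joint torques, N m; "ee_pos": TCP position; "orientation": TCP orientation; "ft_force": force on the tool from outside, world axes, zero at the start; "wrist_torque": the same for the moment, N m; "grip_width": finger opening in m; "gripper_force": force on a finger pad.
Only numpy, scipy, OpenCV 4.12 (cv2) and the standard library are available. Lean on these libraries where they do the work, as an engineer would, in place of code of your own. Each camera call takes 0.05 s, during which the arm holds its last target. There are 200 camera calls.

### The job

The driver module is ready for its powered test, so shut the small clear guard: lift the gravity latch bar by its black knob, swing the gate in over the yellow keeper and press it onto the rubber buffer just firmly enough for the bar to drop fully into the keeper's notch, then let go. Go gently - do not ram the bar into the keeper or lean hard on the gate - and leave the timer, the solder spool and the side cutters where they are.

Things in the scene. Friction and masses are not known exactly. Their poses are not given: they have to be found in the camera images.
- guard: Clear-sided aluminium test guard, 175 mm wide, 122 mm deep, 149 mm high, fixed; a black driver module inside. Origin: centre of its underside on the bench; x from its open front to its back, y to its left (hinge side), z up. A yellow keeper with a rubber buffer, one slotted part, is clamped to its right front post; nothing of the guard stands higher than 150 mm except latch bar and knob.
- keeper_mid (a point): Middle of the notch floor of the yellow keeper if it were clamped at mid setting; it really sits up to 12 mm nearer or farther along the guard's x, not reported: feel for it. At (-108.5, -100, 127) mm in the guard, 170 mm from the hinge. Notch open upwards, 13 mm wide along x, plate 10 mm thick; in front a 12 mm thick nose, behind a cheek, both 16 mm higher than the floor.
- buffer_mid (a point): Face of the unpressed rubber buffer at mid setting (it moves with the keeper), below the notch, 170 mm from the hinge. A steel strap on the gate's back meets it 1.2 mm before the bar is past the nose; it gives 1 mm per 5 N. The bar can drop past the nose above 6 N on the buffer (9 N pushed at the knob); 12 to 15 N at the knob is right; over 13 N on buffer or keeper (19 N at knob) is forcing it.
- gate: Gate, aluminium frame with clear sheet, 140 mm wide, 16 mm thick. Origin: on its vertical hinge at bench height, at (-95, 70, 0) mm in the guard. It extends along its -y from the hinge; its x is its normal, into the guard. Closed, its axes are within 0.09 rad of the guard's, after the keeper's setting; open, it is turned clockwise seen from above, free edge towards the robot. It stays where left.
- latch_bar: Steel gravity latch bar on the gate's outer face, 8 mm thick, 18 mm high. Origin: its pivot, at (-16, -30, 138) mm in the gate. It reaches 155 mm along its -y to the tip, past the gate's free edge, and turns about the gate's x: level at rest and in the notch; tip up when lifted, at most 0.4 rad; it clears nose and cheek above 0.12 rad (14 mm at the keeper). Weighs 0.3 kg, falls by itself.
- knob (a point): Centre of the black lift knob standing up from the bar: upright cylinder, 24 mm diameter, 30 mm high, on a 9 mm stem, at (0, -82, 54) mm in the bar's frame; 192 mm above the bench with the bar level. 112 mm from the hinge along the gate, 16 mm before its mid plane. Can be pinched from above in any direction.
- timer: White count-down timer, 70 x 66 x 18 mm, loose on the bench; origin under its centre. Leave alone.
- spool: Blue spool of solder, 52 mm in diameter, 45 mm high, loose; origin under its centre. Leave alone.
- cutters: Side cutters with red handles, 54 x 136 x 12 mm, lying flat, loose; origin under the centre. Leave alone.

How it is judged:
By the outcome, as a careful person would: the job done as asked, in the order asked, and still so for the second after the job is handed in, with the robot touching nothing.
It also fails if it takes over 64 s, if anything falls off the work surface, if the arm or the gripper's body presses on something with over 40 N, if the wrist force passes 120 N, or if a joint passes its speed limit or range.

## Working session

There is one attempt and no reset: what is moved stays moved. The work goes in short steps, Python scripts to look and compute and a tool call to move; the robot and the scene stay as the last step left them, time stands still between calls to the robot, and variables do not carry over. Pictures are saved under pics/ and viewed, at most 10 in all, crops included, and the job is handed in when it is done.

Besides the shell and the picture viewer there is one more tool, called after "Call:" as a command line: name --argument value ..., lists and objects as JSON in quotes. step_arm: Moves the arm, as the interface text tells. Its arguments: {"type":"object","properties":{"commands":{"type":"array"},"force":{"type":"number"}},"required":["commands"]}

```bash
mkdir -p pics; ls
python3 - <<'E'
from station import bot
import cv2
for n in("side","top"):
    im=bot.snapshot(n); cv2.imwrite(f"pics/{n}0.png",im); c=bot.calibration(n); print(n,c)
print(bot.observe())
E
```

```text
pics
side {'K': array([[350.14110413,   0.        , 257.19751421],
       [  0.        , 350.14110413, 189.88418174],
       [  0.        ,   0.        ,   1.        ]]), 'position': array([ 0.44774166, -0.67782347,  0.44982092]), 'attitude': array([ 0.56167906, -0.01977117, -0.00540016,  0.82710131])}
top {'K': array([[372.9925529 ,   0.        , 253.85095301],
       [  0.        , 372.9925529 , 197.94885659],
       [  0.        ,   0.        ,   1.        ]]), 'position': array([0.29068488, 0.12129258, 1.02397373]), 'attitude': array([ 0.06990036, -0.07264699, -0.69427297,  0.71261588])}
{'clock': 0.1, 'joint_positions': array([ 1.03830353,  0.60003439, -0.00253047,  1.60001219,  0.00182014,
        0.94291056, -0.0797832 ]), 'qd': array([ 0.00038556, -0.00144358,  0.00117403, -0.00125929, -0.00057865,
        0.00190593, -0.00064104]), 'effort': array([ 3.88431406e-03, -7.66554952e+01,  1.50153581e+00, -2.52939034e+01,
       -5.23830357e-02,  1.35851049e-02,  4.48432195e-05]), 'ee_pos': array([ 0.31891852, -0.65062254,  0.21786773]), 'orientation': array([ 9.74134953e-01,  2.25965991e-01, -2.26627596e-04, -6.42674873e-04]), 'ft_force': array([ 1.2353517 , -0.78832616, -0.18237205]), 'wrist_torque': array([-0.0326794 ,  0.03315293, -0.02051071]), 'gripper_force': 0.0, 'grip_width': 0.09306917630698995}
```

View pics/side0.png

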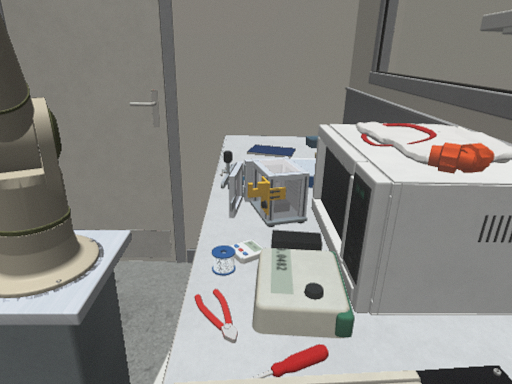

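View pics/top0.png

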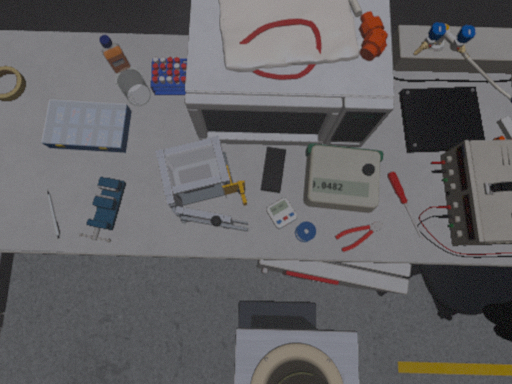

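The side view shows the knob at about (228,157), with the gate edge-on and the yellow keeper at (265,193). The top view shows the guard at (195,175), the knob at (216,221), the gate running from (178,210) to (247,225), and the keeper at (237,188). I'll take enlarged crops next.

Run:
```python
import cv2,numpy as np
a=cv2.imread("pics/top0.png")[130:240,150:260]; b=cv2.imread("pics/side0.png")[140:230,210:320]
a=cv2.resize(a,None,fx=5,fy=5,interpolation=cv2.INTER_CUBIC);
b=cv2.resize(b,None,fx=5,fy=5,interpolation=cv2.INTER_CUBIC)
cv2.imwrite("pics/ct.png",a);cv2.imwrite("pics/cs.png",b)
```

```text
(no output)
```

View pics/ct.png

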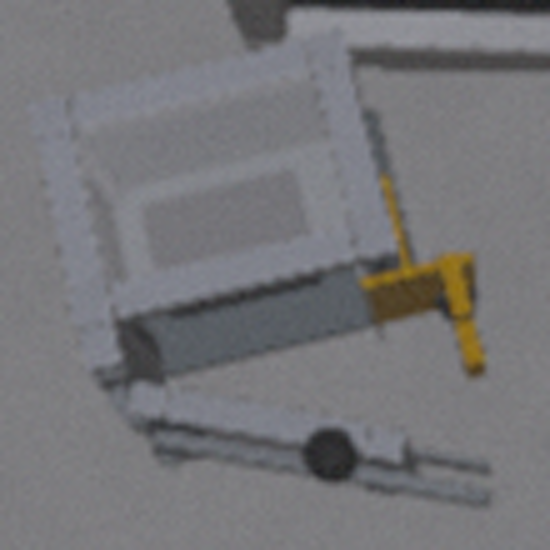

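View pics/cs.png

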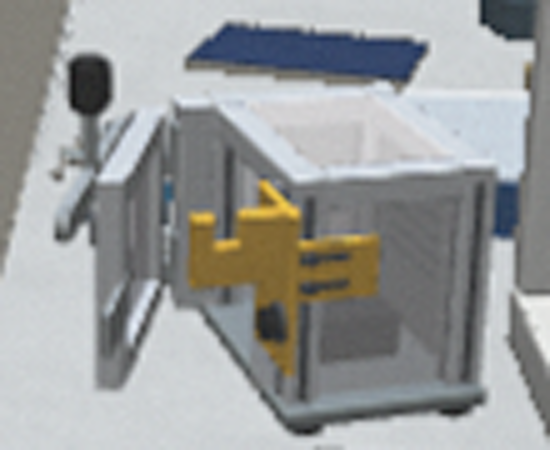

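The crops read clearly. In the top crop the knob's top is at (330,455), the guard's top corners are at (35,105), (340,35) and (398,258), and the keeper nose ends at (475,370). In the side crop the knob spans (90,58) to (90,110), and the keeper notch floor is at (216–240,247).

```bash
cat > h.py <<'E'
from station import bot
import numpy as np
from scipy.spatial.transform import Rotation as R
OFF=dict(top=(150,130),side=(210,140))
def ray(n,u,v,crop=True):
    c=bot.calibration(n)
    if crop: u=(u+.5)/5-.5+OFF[n][0]; v=(v+.5)/5-.5+OFF[n][1]
    d=np.linalg.inv(c["K"])@[u,v,1]
    return np.array(c["position"]),R.from_quat(c["attitude"]).apply(d*[1,-1,-1])
def onz(n,u,v,z):
    p,d=ray(n,u,v); return p+d*(z-p[2])/d[2]
def tri(a,b):
    p,d=ray("top",*a);q,e=ray("side",*b)
    s=np.linalg.lstsq(np.c_[d,-e],q-p,rcond=None)[0]
    x,y=p+d*s[0],q+e*s[1]; return (x+y)/2,np.linalg.norm(x-y)
E
python3 - <<'E'
from h import *
np.set_printoptions(precision=4,suppress=True)
print("knob top",tri((330,453),(90,60)),onz("top",330,453,.207),onz("side",90,60,.207))
for k,p in dict(BL=(35,105),BR=(340,35),FR=(398,258),FL=(95,370),FLi=(118,310)).items(): print(k,onz("top",*p,.149))
print("side guard top corners",[onz("side",*p,.149) for p in((298,183),(492,168),(178,103))])
for k,p in dict(nosetipR=(485,370),nosetipL=(466,375)).items(): print(k,onz("top",*p,.143))
print("nose top side L,R, notch floor L,R",[onz("side",*p) for p in((190,215,.143),(215,215,.143),(216,247,.127),(241,245,.127))])
print("bar tip",onz("top",490,498,.147),"gate hinge end/free",onz("top",133,400,.15),onz("top",408,455,.15),"pivot end",onz("top",155,435,.147))
E
```

```text
knob top (array([0.4054, 0.2034, 0.2061]), np.float64(0.000728132808328645)) [0.4056 0.2034 0.207 ] [0.4052 0.1998 0.207 ]
BL [0.582  0.3618 0.149 ]
BR [0.6225 0.2139 0.149 ]
FR [0.5095 0.1808 0.149 ]
FL [0.4507 0.323  0.149 ]
FLi [0.4802 0.314  0.149 ]
side guard top corners [array([0.5136, 0.1785, 0.149 ]), array([0.6198, 0.2074, 0.149 ]), array([0.4513, 0.318 , 0.149 ])]
nosetipR [0.4568 0.1372 0.143 ]
nosetipL [0.4541 0.1463 0.143 ]
nose top side L,R, notch floor L,R [array([0.4575, 0.1448, 0.143 ]), array([0.47  , 0.1453, 0.143 ]), array([0.4708, 0.1421, 0.127 ]), array([0.4835, 0.1454, 0.127 ])]
bar tip [0.3946 0.133  0.147 ] gate hinge end/free [0.4365 0.3037 0.15  ] [0.4136 0.1723 0.15  ] pivot end [0.4205 0.2928 0.147 ]
```

Call:
step_arm --commands '[[[0.587,-0.436,-0.093,0,0,0,1],[0.587,-0.436,-0.093,0,0,0,1],[0.587,-0.436,-0.093,0,0,0,1],[0.587,-0.436,-0.093,0,0,0,1],[0.587,-0.436,-0.093,0,0,0,1],[0.587,-0.436,-0.093,0,0,0,1],[0.587,-0.436,-0.093,0,0,0,1],[0.587,-0.436,-0.093,0,0,0,1],[0.587,-0.436,-0.093,0,0,0,1],[0.23,-0.66,0,0,0,0,1],[0.23,-0.66,0,0,0,0,1],[0.23,-0.66,0,0,0,0,1],[0.23,-0.66,0,0,0,0,1],[0.23,-0.66,0,0,0,0,1],[0.23,-0.66,0,0,0,0,1],[0,0,0,0,0,0,1]]]'

```text
clock: 2.1
ee_pos: [0.4695, -0.0474, 0.2689]
orientation: [0.974, 0.228, -0.0, -0.0]
ft_force: [-1.0, -1.1, 0.7]
grip_width: 0.0933
gripper_force: 0.0
```

Call:
step_arm --commands '[[[0,0,0,0,0,-0.968,1],[0,0,0,0,0,-0.968,1],[0,0,0,0,0,-0.968,1],[0,0,0,0,0,-0.968,1],[0,0,0,0,0,-0.968,1],[0,0,0,0,0,-0.968,1],[0,0,0,0,0,-0.968,1],[0.657,-0.29,0,0,0,0,1],[0.657,-0.29,0,0,0,0,1],[0.657,-0.29,0,0,0,0,1],[0.657,-0.29,0,0,0,0,1],[0.657,-0.29,0,0,0,0,1],[0.657,-0.29,0,0,0,0,1],[0,0,0,0,0,0,1]]]'

```text
clock: 3.85
ee_pos: [0.4065, 0.2025, 0.2688]
orientation: [0.763, 0.646, 0.0, -0.0]
ft_force: [0.4, -0.6, -0.2]
grip_width: 0.093
gripper_force: 0.0
```

Run:
```python
from station import bot
import cv2,numpy as np
a=bot.snapshot("top")[130:240,150:260]; b=bot.snapshot("side")[110:210,190:300]
f=lambda i:cv2.resize(i,(400,400*i.shape[0]//i.shape[1]),interpolation=cv2.INTER_CUBIC)[:360]
cv2.imwrite("pics/c2.png",np.hstack([f(a),f(b)]))
print(bot.observe()["joint_positions"])
```

```text
[-0.20758089  0.23541018 -0.45298448  2.11532597  0.1405249   0.81963694
 -0.91492247]
```

View pics/c2.png

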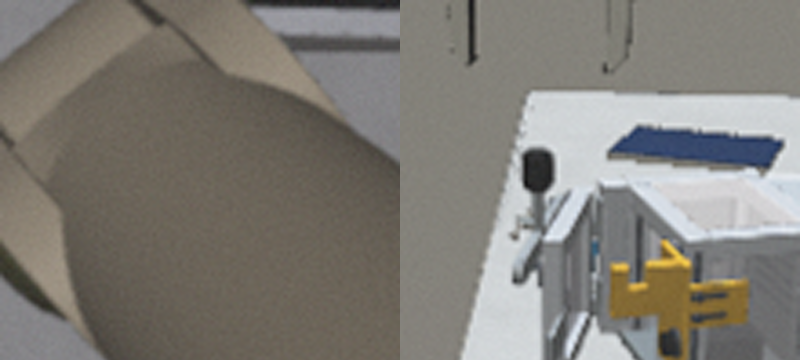

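In the side view the fingers straddle the knob: finger tips at crop x 472 and 608, knob at 538. Next I go down and pinch.

Call:
step_arm --commands '[[[0,0,0.313,0,0,0,1],[0,0,0.313,0,0,0,1],[0,0,0.313,0,0,0,1],[0,0,0.313,0,0,0,1],[0,0,0.313,0,0,0,1],[0,0,0,0,0,0,1],[0,0,0,0,0,0,0.22],[0,0,0,0,0,0,0.22],[0,0,0,0,0,0,0.22],[0,0,0,0,0,0,0.22],[0,0,0,0,0,0,0.22],[0,0,0,0,0,0,0.22],[0,0,0,0,0,0,0.22],[0,0,0,0,0,0,0.22],[0,0,0,0,0,0,0.22],[0,0,0,0,0,0,0.22],[0,0,0,0,0,0,0.22],[0,0,0,0,0,0,0.22]]]' --force 25

```text
clock: 6.2
ee_pos: [0.4066, 0.2003, 0.1749]
orientation: [0.764, 0.645, -0.0, 0.0]
ft_force: [-0.4, 0.2, -0.2]
grip_width: 0.0235
gripper_force: 25.0
```

Call:
step_arm --commands '[[[0,0,0,0,0,0,0],[0,0,0,0,0,0,0],[0,0,0,0,0,0,0],[0,0,0,0,0,0,0],[0,0,0,0,0,0,0],[0,0,0,0,0,0,0]]]' --force 25

```text
clock: 6.95
ee_pos: [0.4066, 0.2004, 0.1749]
orientation: [0.764, 0.645, -0.0, 0.0]
ft_force: [-1.0, -1.1, -2.0]
grip_width: 0.0238
gripper_force: 25.0
```

Call:
step_arm --commands '[[[0.026,0,-0.0567,0,-0.2865,0,0],[0.026,0,-0.0567,0,-0.2865,0,0],[0.026,0,-0.0567,0,-0.2865,0,0],[0.026,0,-0.0567,0,-0.2865,0,0],[0.026,0,-0.0567,0,-0.2865,0,0],[0,0,0,0,0,0,0],[0,0,0,0,0,0,0],[0,0,0,0,0,0,0]]]'

```text
clock: 7.95
ee_pos: [0.408, 0.2091, 0.1912]
orientation: [0.76, 0.642, -0.076, 0.064]
ft_force: [-2.2, -2.5, -0.6]
grip_width: 0.0237
gripper_force: 25.0
```

Run:
```python
from station import bot
import cv2,numpy as np
b=bot.snapshot("side")[110:210,190:300]
cv2.imwrite("pics/c3.png",cv2.resize(b,None,fx=5,fy=5,interpolation=cv2.INTER_CUBIC))
```

```text
(no output)
```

View pics/c3.png

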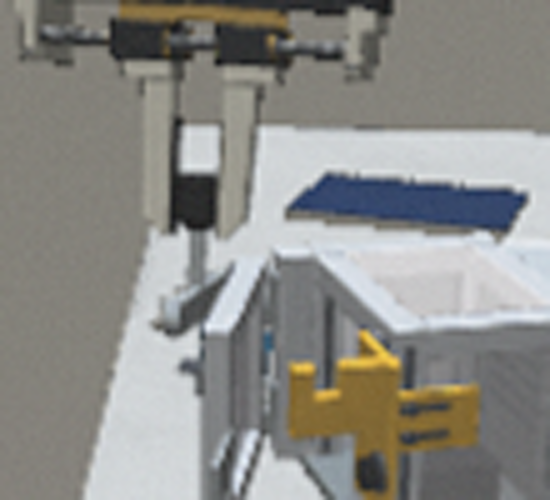

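The bar is lifted: its tip is at about (175,310), well above the keeper's height. Next I swing the gate in along the arc.

Call:
step_arm --commands '[[[-0.0063,0.053,0.0013,-0.0428,0,-0.2106,0],[-0.0063,0.053,0.0013,-0.0428,0,-0.2106,0],[-0.0063,0.053,0.0013,-0.0428,0,-0.2106,0],[-0.0063,0.053,0.0013,-0.0428,0,-0.2106,0],[0,0,0,0,0,0,0]]]'

```text
clock: 8.62
ee_pos: [0.421, 0.2063, 0.1912]
orientation: [0.72, 0.686, -0.072, 0.069]
ft_force: [-2.6, -2.8, -0.6]
grip_width: 0.0235
gripper_force: 25.0
```

Call:
step_arm --commands '[[[-0.0063,0.053,0.0013,-0.0428,0,-0.2106,0],[-0.0063,0.053,0.0013,-0.0428,0,-0.2106,0],[-0.0063,0.053,0.0013,-0.0428,0,-0.2106,0],[-0.0063,0.053,0.0013,-0.0428,0,-0.2106,0],[-0.0063,0.053,0.0013,-0.0428,0,-0.2106,0],[-0.0063,0.053,0.0013,-0.0428,0,-0.2106,0],[0,0,0,0,0,0,0]]]'

```text
clock: 9.5
ee_pos: [0.4401, 0.2049, 0.1912]
orientation: [0.656, 0.748, -0.065, 0.075]
ft_force: [-0.7, 1.0, -4.0]
grip_width: 0.0236
gripper_force: 25.0
```

Run:
```python
from station import bot
import cv2,numpy as np
b=bot.snapshot("side")[110:210,190:300]
cv2.imwrite("pics/c4.png",cv2.resize(b,None,fx=5,fy=5,interpolation=cv2.INTER_CUBIC))
```

```text
(no output)
```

View pics/c4.png

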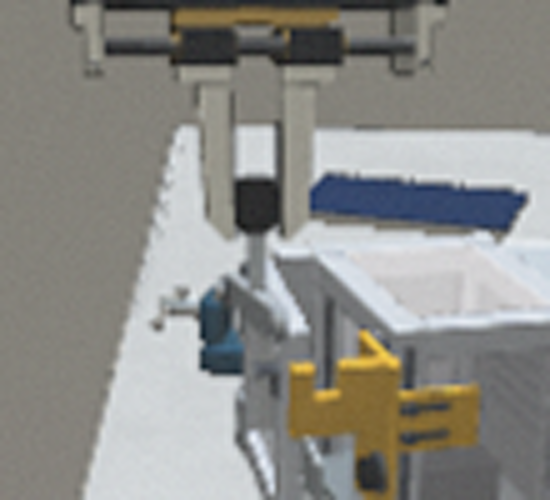

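The bar tip (about (280,333)) is above the nose top (y about 365) and just in front of it. I carry on with slower steps.

Call:
step_arm --commands '[[[-0.0063,0.053,0.0013,-0.0428,0,-0.2106,0],[-0.0063,0.053,0.0013,-0.0428,0,-0.2106,0],[-0.0063,0.053,0.0013,-0.0428,0,-0.2106,0],[-0.0021,0.0177,0.0004,-0.0143,0,-0.0702,0],[-0.0021,0.0177,0.0004,-0.0143,0,-0.0702,0],[0,0,0,0,0,0,0]]]'

```text
clock: 10.3
ee_pos: [0.4516, 0.2056, 0.1911]
orientation: [0.614, 0.783, -0.061, 0.078]
ft_force: [-1.0, 5.0, -7.4]
grip_width: 0.024
gripper_force: 25.0
```

Call:
step_arm --commands '[[[-0.0021,0.0177,0.0004,-0.0143,0,-0.0702,0],[-0.0021,0.0177,0.0004,-0.0143,0,-0.0702,0],[0,0,0,0,0,0,0]]]'

```text
clock: 10.68
ee_pos: [0.4537, 0.2059, 0.1912]
orientation: [0.606, 0.789, -0.06, 0.079]
ft_force: [-0.9, 5.6, -9.3]
grip_width: 0.0236
gripper_force: 25.0
```

Call:
step_arm --commands '[[[-0.0021,0.0177,0.0004,-0.0143,0,-0.0702,0],[0,0,0,0,0,0,0]]]'

```text
clock: 10.92
ee_pos: [0.4542, 0.2059, 0.191]
orientation: [0.602, 0.792, -0.06, 0.079]
ft_force: [-1.4, 5.6, -7.6]
grip_width: 0.0238
gripper_force: 25.0
```

Call:
step_arm --commands '[[[-0.0021,0.0177,0.0004,-0.0143,0,-0.0702,0],[0,0,0,0,0,0,0]]]'

```text
clock: 11.18
ee_pos: [0.4546, 0.2056, 0.1909]
orientation: [0.598, 0.795, -0.061, 0.079]
ft_force: [-4.6, 4.1, -7.4]
grip_width: 0.0236
gripper_force: 25.0
```

Call:
step_arm --commands '[[[0.0245,0,-0.005,0,0,0,0],[0,0,0,0,0,0,0],[0,0,0,0,0,0,0]]]'

```text
clock: 11.55
ee_pos: [0.4546, 0.206, 0.1911]
orientation: [0.598, 0.795, -0.061, 0.08]
ft_force: [-5.5, -1.0, -3.0]
grip_width: 0.0236
gripper_force: 25.0
```

Call:
step_arm --commands '[[[-0.001,0.0167,0,0,0,0,0],[0,0,0,0,0,0,0],[0,0,0,0,0,0,0]]]'

```text
clock: 11.92
ee_pos: [0.4548, 0.2059, 0.1909]
orientation: [0.598, 0.795, -0.062, 0.08]
ft_force: [-7.0, -0.8, -3.1]
grip_width: 0.0236
gripper_force: 25.0
```

Call:
step_arm --commands '[[[-0.001,0.0083,0,0,0,0,0],[0,0,0,0,0,0,0],[0,0,0,0,0,0,0]]]'

```text
clock: 12.3
ee_pos: [0.455, 0.2058, 0.1909]
orientation: [0.598, 0.795, -0.062, 0.08]
ft_force: [-9.0, -2.4, -2.8]
grip_width: 0.0231
gripper_force: 25.0
```

Call:
step_arm --commands '[[[0,0.0083,0,0,0,0,0],[0,0,0,0,0,0,0],[0,0,0,0,0,0,0]]]'

```text
clock: 12.68
ee_pos: [0.4551, 0.2057, 0.1908]
orientation: [0.598, 0.795, -0.063, 0.079]
ft_force: [-11.0, -1.4, -1.8]
grip_width: 0.0232
gripper_force: 25.0
```

Call:
step_arm --commands '[[[0,0.0083,0,0,0,0,0],[0,0,0,0,0,0,0],[0,0,0,0,0,0,0]]]'

```text
clock: 13.05
ee_pos: [0.4551, 0.2057, 0.1907]
orientation: [0.598, 0.795, -0.063, 0.079]
ft_force: [-11.0, -2.1, -2.4]
grip_width: 0.0235
gripper_force: 25.0
```

Call:
step_arm --commands '[[[0,0.01,0,0,0,0,0],[0,0,0,0,0,0,0],[0,0,0,0,0,0,0]]]'

```text
clock: 13.42
ee_pos: [0.4553, 0.2056, 0.1906]
orientation: [0.598, 0.795, -0.063, 0.079]
ft_force: [-11.4, -2.7, -1.9]
grip_width: 0.0235
gripper_force: 25.0
```

Run:
```python
from station import bot
import cv2,numpy as np
for k in range(3):
    b=bot.snapshot("side")[110:210,190:300]; print(bot.observe()["ft_force"])
cv2.imwrite("pics/c5.png",cv2.resize(b,None,fx=5,fy=5,interpolation=cv2.INTER_CUBIC))
```

```text
[-13.18024923  -3.31862299  -1.71349912]
[-13.33334063  -3.07793744  -1.98252568]
[-13.81886447  -4.44670987  -1.52208381]
```

View pics/c5.png

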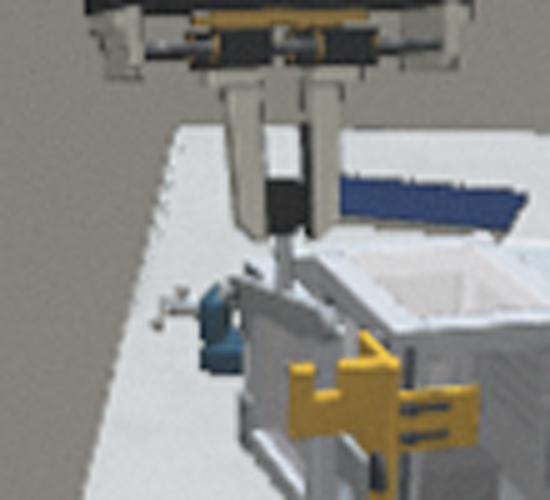

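The bar tip (about (330,330)) sits over the notch (x 313–340) with about 13.6 N of push at the knob. I lower the bar while holding that push.

Call:
step_arm --commands '[[[-0.0127,0,0.0283,0,0.143,0,0],[-0.0127,0,0.0283,0,0.143,0,0],[-0.0127,0,0.0283,0,0.143,0,0],[0,0,0,0,0,0,0]]]'

```text
clock: 14.08
ee_pos: [0.4562, 0.2027, 0.1858]
orientation: [0.6, 0.797, -0.045, 0.055]
ft_force: [-12.0, -2.0, -3.3]
grip_width: 0.0233
gripper_force: 25.0
```

Run:
```python
from station import bot
for k in range(3):
    bot.snapshot("side"); o=bot.observe(); print(o["ft_force"],o["ee_pos"])
```

```text
[-12.66736542  -2.16045401  -2.70626932] [0.4561488  0.20275942 0.18580877]
[-12.54747322  -1.76251223  -2.49703791] [0.4561648  0.20277921 0.18584817]
[-11.76032094  -1.30325221  -3.01260299] [0.45615264 0.20279309 0.18584378]
```

Call:
step_arm --commands '[[[-0.0127,0.003,0.0283,0,0.143,0,0],[-0.0127,0.003,0.0283,0,0.143,0,0],[-0.0127,0.003,0.0283,0,0.143,0,0],[0,0,0,0,0,0,0]]]'

```text
clock: 14.72
ee_pos: [0.4571, 0.2001, 0.1808]
orientation: [0.601, 0.799, -0.027, 0.031]
ft_force: [-12.6, -1.3, -3.0]
grip_width: 0.0233
gripper_force: 25.0
```

Run:
```python
from station import bot
for k in range(3):
    bot.snapshot("side"); o=bot.observe(); print(o["ft_force"],o["ee_pos"])
```

```text
[-12.49140255  -0.79789677  -3.27271381] [0.45710637 0.20018508 0.18086857]
[-12.54692523  -1.32080904  -2.42651709] [0.45708571 0.20018903 0.18088043]
[-12.43049383  -1.50007484  -3.1194461 ] [0.45708013 0.20022439 0.18091157]
```

Call:
step_arm --commands '[[[-0.0127,0.002,0.0283,0,0.143,0,0],[-0.0127,0.002,0.0283,0,0.143,0,0],[-0.0127,0,0.0283,0,0.143,0,0],[0,0,0,0,0,0,0]]]'

```text
clock: 15.38
ee_pos: [0.4579, 0.1979, 0.1758]
orientation: [0.601, 0.799, -0.01, 0.007]
ft_force: [-13.1, -0.2, -4.0]
grip_width: 0.0233
gripper_force: 25.0
```

Call:
step_arm --commands '[[[-0.0127,0,0.0283,0,0.143,0,0],[0,0,0,0,0,0,0],[0,0,0,0,0,0,0]]]'

```text
clock: 15.75
ee_pos: [0.4581, 0.1977, 0.1748]
orientation: [0.601, 0.8, -0.003, -0.001]
ft_force: [-14.8, 0.1, 3.2]
grip_width: 0.0238
gripper_force: 25.0
```

Call:
step_arm --commands '[[[0,-0.0167,-0.01,0,0,0,0],[0,-0.0167,0,0,0,0,0],[0,-0.0167,0,0,0,0,0],[0,0,0,0,0,0,0],[0,0,0,0,0,0,0]]]'

```text
clock: 16.38
ee_pos: [0.4576, 0.1978, 0.1751]
orientation: [0.601, 0.799, -0.001, -0.0]
ft_force: [-5.5, 3.7, -11.6]
grip_width: 0.0235
gripper_force: 25.0
```

Call:
step_arm --commands '[[[0,0,0,0,0,0,0.4],[0,0,0,0,0,0,0.6],[0,0,0,0,0,0,0.8],[0,0,0,0,0,0,0.8],[0,0,0,0,0,0,0.8],[0,0,0,0,0,0,0.8]]]'

```text
clock: 17.12
ee_pos: [0.4588, 0.1982, 0.1759]
orientation: [0.601, 0.799, -0.0, 0.0]
ft_force: [-0.5, -0.4, -0.5]
grip_width: 0.0734
gripper_force: 0.0
```

Call:
step_arm --commands '[[[0,0,-0.2,0,0,0,0.8],[0,0,-0.4,0,0,0,0.8],[0,0,-0.5,0,0,0,0.8],[0,0,-0.5,0,0,0,0.8],[0,0,-0.3,0,0,0,0.8],[0,0,0,0,0,0,0.8],[0,0,0,0,0,0,0.8]]]'

```text
clock: 18.0
ee_pos: [0.4584, 0.198, 0.2895]
orientation: [0.601, 0.799, -0.0, 0.0]
ft_force: [0.4, -0.4, 0.5]
grip_width: 0.0745
gripper_force: 0.0
```

Run:
```python
from station import bot
import cv2,numpy as np
b=bot.snapshot("side")[110:210,190:300]
cv2.imwrite("pics/c6.png",cv2.resize(b,None,fx=5,fy=5,interpolation=cv2.INTER_CUBIC))
```

```text
(no output)
```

View pics/c6.png

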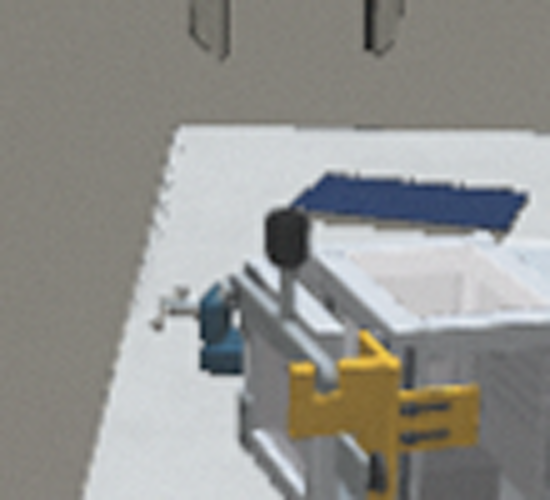

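The bar end (about (326,372)) sits between nose and cheek, down to the notch floor (y about 390), and the gripper is clear. I check the bar's level from the knob height, then hand in.

Run:
```python
from h import *
OFF["side"]=(190,110)
for v in(210,268):
    p,d=ray("side",287,v); s=(.2-p[1])/d[1]; print(p+d*s)
print(bot.observe()["clock"])
```

```text
[0.45517977 0.2        0.20786096]
[0.45567776 0.2        0.17655979]
18.05
```

The knob spans 177–208 mm, which means the bar is level, so it is fully seated in the notch.

```bash
python3 -c "
from station import bot
print(bot.job_done())"
```

```text
the job is handed in; nothing more can be done
None
```

The guard is shut: the latch bar is level and fully down in the keeper's notch, pressed home with about 14 N at the knob. The gripper is clear, and the arm went nowhere near the timer, spool or cutters; the job was handed in at about 18 s.

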